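Load the filter slot through the gate

TASK

Load the filter slot of the tray: with the fingertips, gently push the three round filter cells along the tray through the gate between the brass pins, one at a time, blue first, then yellow, then red, until they sit in a row in the slot, each touching the next and the blue one against the slot's closed end. Only push them: do not pinch, lift or tip them, and leave the pin box, the tally counter and the forceps where they are.

Things in the scene. Friction and masses are not known exactly. Their poses are not given: they have to be found in the camera images.
- loading_tray: fixed aluminium tray, 264 x 184 mm, plate top at z = 4 mm, dark walls 7 mm high on it (tops at z = 11 mm): a fingertip 9 to 11 mm above the plate clears walls and pins and still meets a cell's upper part. Origin: centre of the underside; x runs along the slot to its closed end, z up. Loading area x -125 to -30 mm, y -85 to 85; from x -29 slanting walls narrow it from y +-87 to the gate
- gate (a point): middle of the gate, on the plate's top, between two brass pins as high as the walls, 34 mm free between them; tray frame x = 22, y = 0 mm. Beyond it the straight slot on y = 0, 36 mm wide, closed at x = 120 mm
- slot_end (a point): middle of the inside face of the slot's closed end, on the plate's top; 98 mm past the gate. The cells in a row fill 90 mm: home, their centres lie 15, 45 and 75 mm before this face
- blue_filter: round filter cell lying flat, a black ring with a blue glass face on top and a thin bright band round its side; 30 mm diameter, 15 mm high, about 40 g; origin at the centre of its underside, z up. It slides easily and slips sideways off a single narrow pusher
- yellow_filter: round filter cell lying flat, a black ring with a yellow glass face on top and a thin bright band round its side; 30 mm diameter, 15 mm high, about 40 g; origin at the centre of its underside, z up. It slides easily and slips sideways off a single narrow pusher
- red_filter: round filter cell lying flat, a black ring with a red glass face on top and a thin bright band round its side; 30 mm diameter, 15 mm high, about 40 g; origin at the centre of its underside, z up. It slides easily and slips sideways off a single narrow pusher
- pin_box: round pin box with an orange lid, 52 mm diameter, 20 mm high, standing on the tray's plate to the left of the slot (tray +y side); origin at the centre of its underside; bystander
- tally_counter: grey round tally counter, 53 mm, 18 mm high, on the tray's plate to the right of the slot (tray -y side); origin at the centre of its underside; bystander
- forceps: blue forceps, 126 mm long along their y, 10 mm high, lying on the worktop to the right of the tray; bystander

How it is judged:
By the outcome, as a careful person would: the job done as asked, in the order asked, and still so for the second after the job is handed in, with the robot touching nothing.
It also fails if it takes over 69 s, if anything falls off the work surface, if the arm or the gripper's body presses on something with over 40 N, if the wrist force passes 120 N, or if a joint passes its speed limit or range.

ROBOT

A 6-joint arm with a two-finger parallel gripper is mounted at the origin on a cart in front of the work surface, level with it; the furniture and walls round the work are solid. World frame = base frame: x ahead of the robot, y to its left, z up, the work surface at z = 0. Lengths are in m, angles in rad, forces in N, time in s.
With the tool pointing down it reaches from about 0.275 to 0.75 m from the base axis. Payload 10.2 kg.
Tool frame: the origin (TCP) lies between the finger pads; the fingertips stand 22 mm ahead of it and the grasp point (between the pads) lies 3 mm ahead of it; z points along the fingers, y is the line along which they close (so a half turn about z gives the same grasp; the last joint's range is limited). The gripper opens to 88 mm and grips with 3 to 60 N. Pads are 18 mm wide; open, the fingers measure 123 mm over their backs; the gripper's body (75 mm by 187 mm) begins 45 mm behind the grasp point.
Start: joints at [1.062, 0.313, 1.498, -0, 1.331, -0.223], TCP at [0.148, 0.504, 0.261] pointing down, gripper open.
Joint ranges: [-2.94, 2.94], [-0.97, 2.17], [0.19, 2.56], [-1.23, 4.37], [0.02, 3.11], [-2.88, 2.88]. Speed limits (rad/s): [2.39, 2.39, 3.01, 3.14, 3.14, 3.14].

INTERFACE

Orientations are given as [roll, pitch, yaw] about the fixed x, y, z axes, in that order (R = Rz(yaw) Ry(pitch) Rx(roll)).
In Python, from cell import r gives the robot as it stands.
- The arm moves only by the tool drive_effector, called by a JSON object that holds its "method" and its "body", one argument or row to a line. Schema: {"type":"object","properties":{"moves":{"type":"array","items":{"type":"array","items":{"type":"number"},"minItems":6,"maxItems":6},"minItems":1,"maxItems":20},"finger_gap":{"type":"number"},"grip_force":{"type":"number"},"only":{"type":"string"},"quiet":{"type":"boolean"},"lines":{"type":"string"}},"required":["moves"],"additionalProperties":false}. moves is a list of rows, 1 to 20 of them, each of 6 numbers: dx, dy, dz in m, then a rotation vector rx, ry, rz in rad; each row shifts and turns the commanded pose from where the row before left it, along the tool's axes as they then stand; what a row does not reach is not made up. A row lasts 1/12 s, in which the tool goes at most 0.0417 m and 0.125 rad, less where a joint would pass 70% of its speed; a pose out of reach is approached as far as the arm can. finger_gap is the finger opening in m, set as the call begins (left out keeps the last). The fingers move at their own pace and stop on an object; grip_force is the grip in N (left out, the last holds). Time passes only in rows, so rows that do not move let the fingers close. The tool returns the time, the measured TCP pose, the force, the opening and the grip force at its end. only (a regular expression) keeps the lines of the reply that match it, lines (a string "A,B") keeps lines A to B, and quiet returns only ok. Input that does not fit is refused with a message, and nothing moves.
- r.state(): the state, without advancing time (a new reading comes with each control period).
- r.camera(name): name is "scene" or "top" or "wrist"; returns a dict with "frame" (400x640x3 uint8, red, green, blue), "fx", "fy", "cx", "cy" (pixels), "extrinsics" (4x4, takes a point from world to camera coordinates). Camera axes: x right, y down, z forward; pixel columns grow to the right and rows downward; lengths in m; the calibration is good to about 2 mm. A picture is of the moment at which its call begins. There is no depth.
- r.close_job(): hands the job in; it is judged then, once.
The state is a dict: "clock": time; "joints": joint angles; "dq": joint speeds; "joint_efforts": joint torques, N m; "eef_pos": TCP position; "tool_rot": TCP orientation; "ft_force": force on the tool from outside, world axes, zero at the start; "torque": the same for the moment, N m; "finger_gap": finger opening in m; "grasp_force": force on a finger pad.
Only numpy, scipy, OpenCV 4.12 (cv2) and the standard library are available. Lean on these libraries where they do the work, as an engineer would, in place of code of your own. Each camera call takes 0.05 s, during which the arm holds its last target. There are 200 camera calls.

## Working session

There is one attempt and no reset: what is moved stays moved. The work goes in short steps, Python scripts to look and compute and a tool call to move; the robot and the scene stay as the last step left them, time stands still between calls to the robot, and variables do not carry over. Pictures are saved under pics/ and viewed, at most 10 in all, crops included, and the job is handed in when it is done.

```bash
ls; mkdir -p pics
```

Run:
```python
from cell import r
import cv2,numpy as np
s=r.state();print(s)
for n in("top","scene"):
    c=r.camera(n);cv2.imwrite(f"pics/{n}0.png",c["frame"][:,:,::-1]);print(n,c["fx"],c["fy"],c["cx"],c["cy"],np.round(c["extrinsics"],4).tolist())
```

```text
cell.py
pics
{'clock': 0.0, 'joints': array([ 1.06155619e+00,  3.13464574e-01,  1.49841298e+00, -3.21020034e-06,
        1.33102085e+00, -2.23423592e-01]), 'dq': array([ 4.01115736e-05, -4.22484946e-04,  1.77636358e-04, -1.64167215e-03,
       -4.81813928e-04, -1.57786970e-03]), 'joint_efforts': array([-1.32351757e-03, -4.02196634e+01, -2.52276760e+01,  6.94056298e-02,
        3.51288531e-02, -8.63643527e-05]), 'eef_pos': array([0.14793561, 0.50350176, 0.26016267]), 'tool_rot': array([-3.14031867e+00, -2.86273893e-04,  2.85577669e+00]), 'ft_force': array([0.29713809, 0.45028974, 0.00126228]), 'torque': array([ 0.01541902,  0.04070025, -0.02154216]), 'grasp_force': 0.0, 'finger_gap': 0.08804170258775607}
top 419.2044020994984 419.2044020994984 317.39651105527355 193.7712577483733 [[0.0156, -0.9998, 0.0092, -0.0398], [-0.9952, -0.0164, -0.0963, 0.5808], [0.0964, -0.0076, -0.9953, 0.9426], [0.0, 0.0, 0.0, 1.0]]
scene 386.69537809075945 386.69537809075945 324.8556035159044 202.5249304833326 [[0.7849, -0.6196, -0.0002, -0.4621], [-0.4278, -0.5416, -0.7236, 0.2216], [0.4483, 0.568, -0.6902, 0.7248], [0.0, 0.0, 0.0, 1.0]]
```

View pics/top0.png

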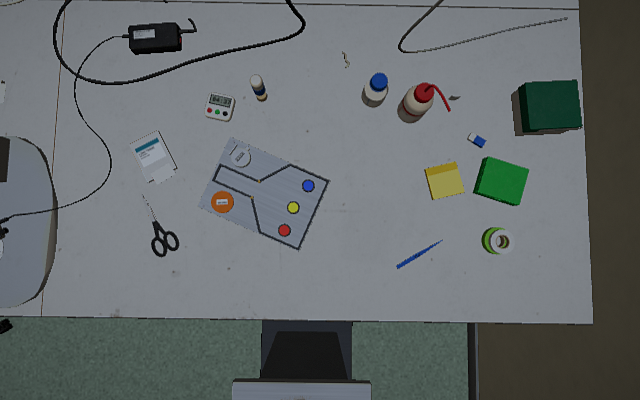

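The top view shows the tray centred near (265,193) with its slot pointing left and up. Blue is at (308,186), yellow at (293,208) and red at (285,230). The pin box is at (222,202), the counter at (240,155) and the forceps at (420,254). I'll enlarge the tray.

Run:
```python
import cv2
i=cv2.imread("pics/top0.png")[130:255,190:340]
cv2.imwrite("pics/crop0.png",cv2.resize(i,None,fx=5,fy=4.8,interpolation=cv2.INTER_CUBIC) if 0 else cv2.resize(i,(720,600),interpolation=cv2.INTER_CUBIC))
```

```text
(no output)
```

View pics/crop0.png

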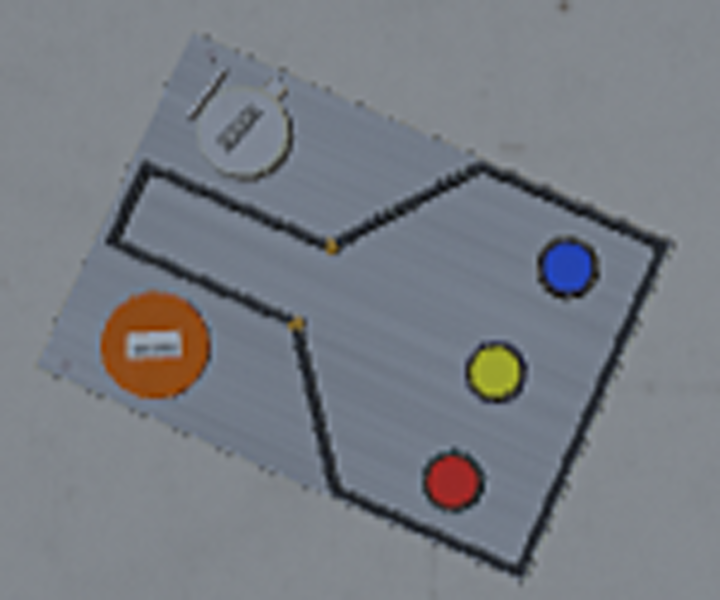

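View pics/scene0.png

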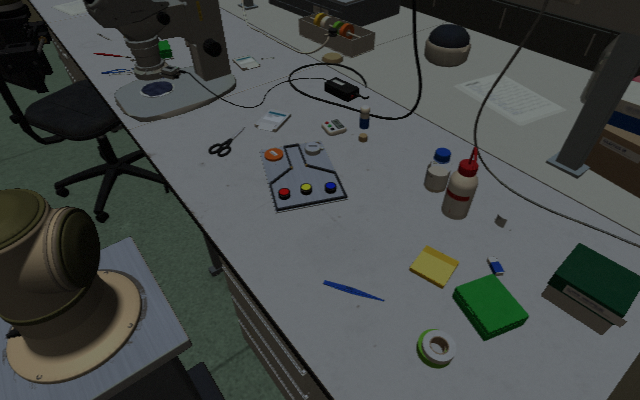

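Enlarged crop (scale 4.8, offset 190,130):

| Feature | Crop pixel |
|---|---|
| Pins | (332,246), (298,324) |
| Loading-area rear wall corners | (662,243), (521,572) |
| Slot end corners | (148,167), (112,241) |
| Blue | (568,268) |
| Yellow | (496,372) |
| Red | (453,481) |
| Pin box | (156,345) |
| Counter | (245,132) |

The scene view agrees, and nothing else is near the tray.

Create h.py:
```python
from cell import r
import cv2,numpy as np
from scipy.optimize import least_squares
def ray(c,u,v,z):
    E=c["extrinsics"];R=E[:3,:3];o=-R.T@E[:3,3]
    d=R.T@np.array([(u-c["cx"])/c["fx"],(v-c["cy"])/c["fy"],1])
    return (o+d*(z-o[2])/d[2])[:2]
def T(p,t):  # tray->world
    c,s=np.cos(t[2]),np.sin(t[2]);return np.array(p)@np.array([[c,s],[-s,c]])+t[:2]
def Ti(w,t):
    c,s=np.cos(t[2]),np.sin(t[2]);return (np.array(w)-t[:2])@np.array([[c,-s],[s,c]])
```

Run:
```python
from h import *
c=r.camera("top")
px=lambda a,b,z:ray(c,190+(a+.5)/4.8-.5,130+(b+.5)/4.8-.5,z)
# tray features (wall centreline at tops) 
F=[(332,246,22,-19),(298,324,22,19),(148,167,121.5,-19.5),(112,241,121.5,19.5),(662,243,-127,-87),(521,572,-127,87),(483,168,-29,-87),(336,491,-29,87)]
W=np.array([px(a,b,.011) for a,b,_,_ in F]);P=np.array([f[2:] for f in F])/1000
s=least_squares(lambda t:(T(P,t)-W).ravel(),[.4,.1,1.15]);t=s.x
print("tray",t,np.degrees(t[2]),np.round(1000*s.fun.reshape(-1,2),1).tolist())
np.save("tray.npy",t)
for n,a,b,z in[("blue",568,268,.019),("yellow",496,372,.019),("red",453,481,.019),("box",156,345,.024),("ctr",245,132,.022)]:
    w=px(a,b,z);print(n,w.round(4),(1000*Ti(w,t)).round(1))
# hue based centroids
h=cv2.cvtColor(c["frame"],cv2.COLOR_RGB2HSV)
for n,lo,hi in[("blue",105,130),("yellow",22,38),("red",0,6)]:
    m=((h[...,0]>=lo)&(h[...,0]<=hi)&(h[...,1]>120));m[:130]=0;m[255:]=0;m[:,:190]=0;m[:,340:]=0
    v,u=np.nonzero(m);print(n,u.mean(),v.mean(),len(u),(1000*Ti(ray(c,u.mean(),v.mean(),.019),t)).round(1))
```

```text
tray [0.58335149 0.09588493 1.17442949] 67.28985297042783 [[-2.0, 0.6], [1.7, -0.2], [-0.8, 0.4], [0.3, -0.8], [-1.0, -0.8], [0.3, 0.2], [1.0, 0.7], [0.5, -0.1]]
blue [ 0.6015 -0.0081] [-89.  -56.9]
yellow [0.5501 0.0259] [-77.4   3.7]
red [0.4971 0.0455] [-79.8  60.2]
box [0.5602 0.1899] [77.8 57.7]
ctr [0.6654 0.1509] [ 82.4 -54.5]
blue 307.0769230769231 185.32967032967034 91 [-87.  -56.3]
yellow 290.96907216494844 205.90721649484536 97 [-72.1   3. ]
red 283.8494623655914 230.0 93 [-79.7  60.7]
```

Add to h.py:
```python
def cells(c):
    t=np.load("tray.npy");h=cv2.cvtColor(c["frame"],cv2.COLOR_RGB2HSV)
    for n,lo,hi in[("blue",108,128),("yellow",24,36),("red",0,8)]:
        m=((h[...,0]>=lo)&(h[...,0]<=hi)&(h[...,1]>130)).astype(np.uint8)
        k,l,s,ce=cv2.connectedComponentsWithStats(m)
        for i in range(1,k):
            if s[i,4]<20: continue
            p=1000*Ti(ray(c,*ce[i],.019),t)
            if abs(p[0])<135 and abs(p[1])<95: print(n,ce[i].round(1),s[i,4],p.round(1))
def plan(x,y,deg,tipz=None):
    """tray mm target of TCP, tool x at deg from tray x"""
    t=np.load("tray.npy");s=r.state();p=s["eef_pos"];yaw=t[2]+np.radians(deg)
    w=T([x/1000,y/1000],t)-p[:2];rz=-(yaw-s["tool_rot"][2]+np.pi)%(2*np.pi)-np.pi
    rz=-((yaw-s["tool_rot"][2]+np.pi)%(2*np.pi)-np.pi)
    print("rz first",round(rz,3),"then dx %.4f dy %.4f"%(w@[np.cos(yaw),np.sin(yaw)],w@[np.sin(yaw),-np.cos(yaw)]),"dz %.4f"%(p[2]-.022-(tipz or 0)), "now tray",(1000*Ti(p[:2],t)).round(1),"F",s["ft_force"].round(1),"clk",s["clock"])
```

Run:
```python
from h import *
cells(r.camera("top"))
u=np.array([93,56.5]);u/=np.hypot(*u);print(np.degrees(np.arctan2(u[1],u[0])))
s=np.array([-88,-56.5])-u*(9+14.1+14);print(s)
plan(*s,31.3,.1)
```

```text
blue [307.8 185.3] 87 [-88.4 -57.1]
yellow [292.7 207.1] 90 [-76.8   3.9]
red [283.8 230. ] 91 [-79.7  60.7]
31.279805695782937
[-119.70721394  -75.76298481]
rz first 1.135 then dx -0.6098 dy 0.3721 dz 0.1384 now tray [208. 559.] F [-0.3 -0.2 -0.7] clk 0.2
```

{"method": "drive_effector", "body": {
  "moves": [
    [0, 0, 0, 0, 0, 0.1135],
    [0, 0, 0, 0, 0, 0.1135],
    [0, 0, 0, 0, 0, 0.1135],
    [0, 0, 0, 0, 0, 0.1135],
    [0, 0, 0, 0, 0, 0.1135],
    [0, 0, 0, 0, 0, 0.1135],
    [0, 0, 0, 0, 0, 0.1135],
    [0, 0, 0, 0, 0, 0.1135],
    [0, 0, 0, 0, 0, 0.1135],
    [0, 0, 0, 0, 0, 0.1135]
  ],
  "finger_gap": 0.010,
  "grip_force": 5
}}

```text
clock: 1.03
eef_pos: [0.148, 0.5036, 0.2605]
tool_rot: [-3.141, 0.0, 1.715]
ft_force: [-0.1, 0.1, 0.4]
finger_gap: 0.0233
grasp_force: 0.0
```

```bash
python3 -c "
from h import *
plan(-119.7,-75.8,31.3,.1)"
```

```text
rz first -0.006 then dx -0.6099 dy 0.3722 dz 0.1385 now tray [208.1 559. ] F [-0.1  0.1  0.4] clk 1.0333
```

{"method": "drive_effector", "body": {
  "moves": [
    [-0.0305, 0.0186, 0.003, 0, 0, 0],
    [-0.0305, 0.0186, 0.003, 0, 0, 0],
    [-0.0305, 0.0186, 0.003, 0, 0, 0],
    [-0.0305, 0.0186, 0.003, 0, 0, 0],
    [-0.0305, 0.0186, 0.003, 0, 0, 0],
    [-0.0305, 0.0186, 0.003, 0, 0, 0],
    [-0.0305, 0.0186, 0.003, 0, 0, 0],
    [-0.0305, 0.0186, 0.003, 0, 0, 0],
    [-0.0305, 0.0186, 0.003, 0, 0, 0],
    [-0.0305, 0.0186, 0.003, 0, 0, 0],
    [-0.0305, 0.0186, 0.003, 0, 0, 0],
    [-0.0305, 0.0186, 0.003, 0, 0, 0],
    [-0.0305, 0.0186, 0.003, 0, 0, 0],
    [-0.0305, 0.0186, 0.003, 0, 0, 0],
    [-0.0305, 0.0186, 0.003, 0, 0, 0],
    [-0.0305, 0.0186, 0.003, 0, 0, 0],
    [-0.0305, 0.0186, 0.003, 0, 0, 0],
    [-0.0305, 0.0186, 0.003, 0, 0, 0],
    [-0.0305, 0.0186, 0.003, 0, 0, 0],
    [-0.0305, 0.0186, 0.003, 0, 0, 0]
  ]
}}

```text
clock: 2.7
eef_pos: [0.6078, -0.0454, 0.2003]
tool_rot: [-3.141, -0.0, 1.721]
ft_force: [0.9, 0.4, -0.0]
finger_gap: 0.0099
grasp_force: 0.0
```

```bash
python3 -c "
from h import *
c=r.camera('wrist');cv2.imwrite('pics/w1.png',c['frame'][:,:,::-1])
cells(c)
plan(-119.7,-75.8,31.3,.014)"
```

```text
blue [321.1 142.9] 489 [-88.2 -59.9]
yellow [272.4  98.9] 527 [-76.8   0.7]
red [217.1  68.3] 623 [-79.7  56.8]
rz first -0.004 then dx 0.0068 dy -0.0022 dz 0.1630 now tray [-124.3  -81.2] F [-0.5 -4.4 -1.5] clk 2.75
```

View pics/w1.png

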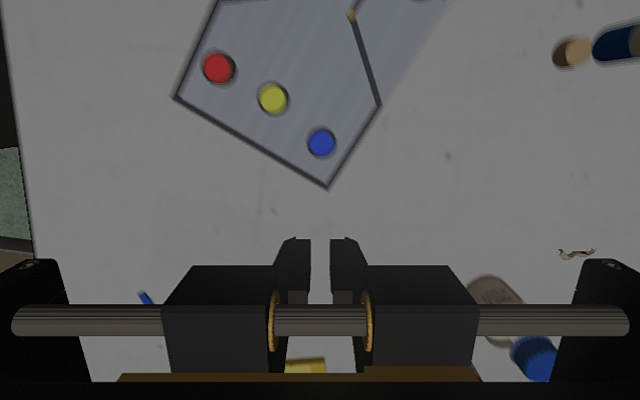

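The wrist view shows the fingers nearly closed at (320,260), with blue at (321,143), yellow at (272,99) and red at (217,68). Tray corners are at (328,187) and (380,104). It's slightly blurred, so I'll retake it now the arm is still and compare it with the top camera.

```bash
python3 -c "
from h import *
c=r.camera('wrist');cells(c)
c=r.camera('wrist');cells(c);t=np.load('tray.npy')
cv2.imwrite('pics/w2.png',cv2.resize(c['frame'][:220,150:450,::-1],(800,587),interpolation=cv2.INTER_CUBIC))
for x,y in[(-127,-87),(-127,87),(-29,-87),(22,-19)]:
  p=c['extrinsics']@np.r_[T([x/1000,y/1000],t),.011,1];print(c['fx']*p[0]/p[2]+c['cx'],c['fy']*p[1]/p[2]+c['cy'])
s=r.state();print(s['eef_pos'],np.round(c['extrinsics'],3).tolist())
plan(-119.7,-75.8,31.3,.014)"
```

```text
blue [317.5 134.9] 479 [-86.8 -57.3]
yellow [267.5  89.6] 538 [-75.2   3.9]
red [210.7  57.9] 608 [-77.8  60.5]
blue [319.1 137.9] 479 [-86.6 -57.3]
yellow [269.1  92.7] 532 [-75.    4.1]
red [212.7  61.4] 598 [-77.8  60.7]
323.5418980312509 185.16978066311913
168.5666119917924 94.6858450053308
376.3905141625471 101.28143074493593
345.40033031800243 8.330067171459461
[ 0.60744035 -0.04551455  0.19949784] [[0.989, 0.146, -0.001, -0.596], [0.14, -0.943, 0.302, -0.153], [0.043, -0.299, -0.953, 0.291], [0.0, 0.0, 0.0, 1.0]]
rz first -0.002 then dx 0.0018 dy -0.0001 dz 0.1635 now tray [-121.1  -76.8] F [-0.3  0.3 -0.3] clk 2.85
```

View pics/w2.png

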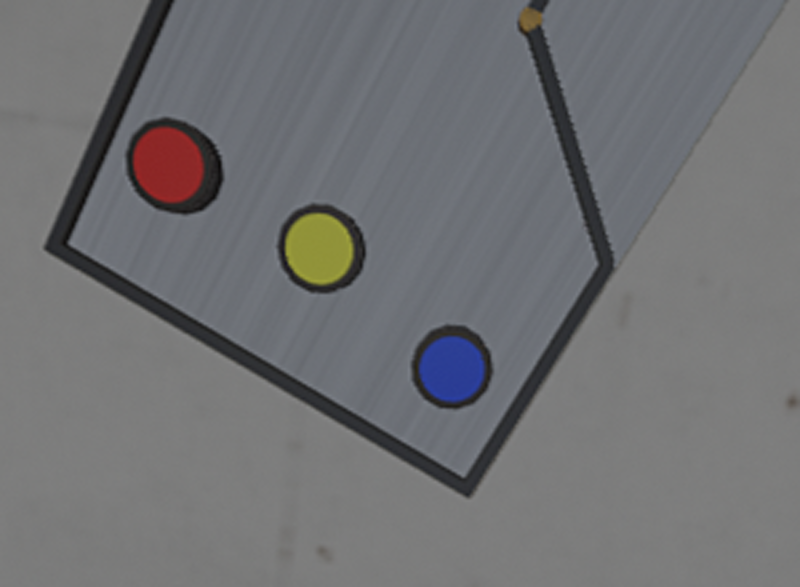

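Corners sit about 2 px (under 2 mm) from the prediction in both views, so I'll split the difference. Next I descend behind blue.

```bash
python3 -c "
import numpy as np;t=np.load('tray.npy');t[:2]+=[.0007,.0008];np.save('tray.npy',t)"
```

{"method": "drive_effector", "body": {
  "moves": [
    [0.0027, 0, 0.033, 0, 0, 0],
    [0, 0, 0.033, 0, 0, 0],
    [0, 0, 0.033, 0, 0, 0],
    [0, 0, 0.033, 0, 0, 0],
    [0, 0, 0.0315, 0, 0, 0],
    [0, 0, 0, 0, 0, 0],
    [0, 0, 0, 0, 0, 0],
    [0, 0, 0, 0, 0, 0]
  ]
}}

```text
clock: 3.52
eef_pos: [0.6063, -0.0403, 0.0377]
tool_rot: [-3.141, -0.0, 1.722]
ft_force: [0.5, -0.1, 0.0]
finger_gap: 0.0101
grasp_force: 0.0
```

```bash
python3 -c "
from h import *
plan(5-19.7,-12,31.3,.014)"
```

```text
rz first 0.001 then dx 0.1200 dy 0.0011 dz 0.0017 now tray [-117.8  -73.4] F [ 0.5 -0.1  0. ] clk 3.5167
```

{"method": "drive_effector", "body": {
  "moves": [
    [0.004, 0.0005, 0.0015, 0, 0, 0],
    [0.004, 0.0005, 0, 0, 0, 0],
    [0.004, 0, 0, 0, 0, 0],
    [0.004, 0, 0, 0, 0, 0],
    [0.004, 0, 0, 0, 0, 0],
    [0.004, 0, 0, 0, 0, 0],
    [0.004, 0, 0, 0, 0, 0],
    [0.004, 0, 0, 0, 0, 0],
    [0.004, 0, 0, 0, 0, 0],
    [0.004, 0, 0, 0, 0, 0],
    [0.004, 0, 0, 0, 0, 0],
    [0.004, 0, 0, 0, 0, 0],
    [0.004, 0, 0, 0, 0, 0],
    [0.004, 0, 0, 0, 0, 0],
    [0.004, 0, 0, 0, 0, 0],
    [0.003, 0, 0, 0, 0, 0],
    [0.002, 0, 0, 0, 0, 0],
    [0.001, 0, 0, 0, 0, 0],
    [0, 0, 0, 0, 0, 0],
    [0, 0, 0, 0, 0, 0]
  ]
}}

```text
clock: 5.18
eef_pos: [0.5977, 0.0242, 0.0357]
tool_rot: [-3.142, -0.0, 1.721]
ft_force: [0.5, 0.1, 0.2]
finger_gap: 0.0101
grasp_force: 0.0
```

```bash
python3 -c "
from h import *
plan(5-19.7,-12,31.3,.014)
c=r.camera('wrist');cells(c);cv2.imwrite('pics/w3.png',c['frame'][:,:,::-1])
cells(r.camera('top'))"
```

```text
rz first 0.0 then dx 0.0549 dy -0.0001 dz -0.0003 now tray [-61.6 -40.6] F [0.5 0.1 0.2] clk 5.1833
blue [319.9 216.6] 1773 [-40.8 -29.4]
yellow [226.  240.8] 1657 [-76.3   3.9]
red [115.4 188.3] 1965 [-78.9  60.7]
```

View pics/w3.png

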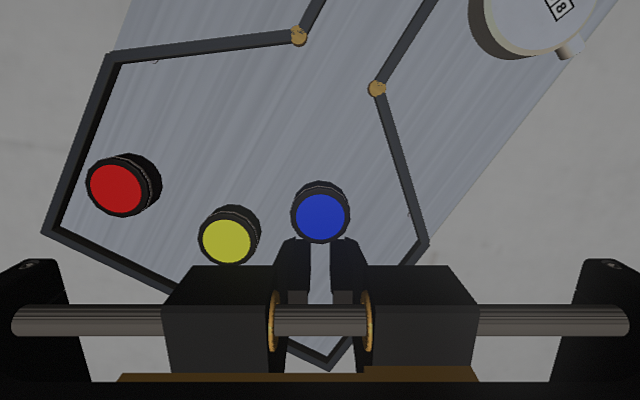

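Blue sits centred in the two-finger cradle, its face at (320,217), and yellow at (226,241) is clear of the fingers. I'll push on to the mouth of the gate.

{"method": "drive_effector", "body": {
  "moves": [
    [0.002, -0.0004, 0, 0, 0, 0],
    [0.004, -0.0005, 0, 0, 0, 0],
    [0.004, -0.0005, 0, 0, 0, 0],
    [0.004, 0, 0, 0, 0, 0],
    [0.004, 0, 0, 0, 0, 0],
    [0.004, 0, 0, 0, 0, 0],
    [0.004, 0, 0, 0, 0, 0],
    [0.004, 0, 0, 0, 0, 0],
    [0.004, 0, 0, 0, 0, 0],
    [0.004, 0, 0, 0, 0, 0],
    [0.004, 0, 0, 0, 0, 0],
    [0.004, 0, 0, 0, 0, 0],
    [0.003, 0, 0, 0, 0, 0],
    [0.002, 0, 0, 0, 0, 0],
    [0.001, 0, 0, 0, 0, 0],
    [0, 0, 0, 0, 0, 0],
    [0, 0, 0, 0, 0, 0],
    [-0.01, 0, 0, 0, 0, 0],
    [-0.01, 0, 0, 0, 0, 0],
    [0, 0, 0, 0, 0, 0]
  ]
}}

```text
clock: 6.95
eef_pos: [0.5921, 0.0534, 0.0358]
tool_rot: [3.141, 0.001, 1.719]
ft_force: [-0.3, 0.1, -0.6]
finger_gap: 0.0104
grasp_force: 0.0
```

```bash
python3 -c "
from h import *
cells(r.camera('wrist'))
plan(-33,0,0,.014)"
```

```text
blue [319.2 171.3] 2014 [ 3.1 -1. ]
red [129.8 245.4] 1663 [-78.9  60.7]
rz first 0.544 then dx 0.0031 dy -0.0236 dz -0.0003 now tray [-36.1 -23.6] F [-0.5  0.8 -0.7] clk 7.0
```

{"method": "drive_effector", "body": {
  "moves": [
    [0, 0, 0, 0, 0, 0.109],
    [0, 0, 0, 0, 0, 0.109],
    [0, 0, 0, 0, 0, 0.109],
    [0, 0, 0, 0, 0, 0.109],
    [0, 0, 0, 0, 0, 0.108],
    [0, -0.0115, 0, 0, 0, 0],
    [0, -0.012, 0, 0, 0, 0],
    [0, 0, 0, 0, 0, 0],
    [0, 0, 0, 0, 0, 0],
    [0, 0, 0, 0, 0, 0]
  ]
}}

```text
clock: 7.83
eef_pos: [0.5705, 0.0644, 0.0359]
tool_rot: [3.141, -0.0, 1.177]
ft_force: [0.3, 0.9, -0.9]
finger_gap: 0.0102
grasp_force: 0.0
```

```bash
python3 -c "
from h import *
cells(r.camera('wrist'))
plan(105-23.1,0,0,.014)"
```

```text
blue [320.4 189.3] 1906 [ 2.9 -1.2]
yellow [311.  339.6] 273 [-84.7   3.7]
red [222.1  48.8] 192 [63.5 39.8]
rz first 0.002 then dx 0.1169 dy 0.0000 dz -0.0001 now tray [-35.   0.] F [-0.5  0.5 -0.9] clk 7.8833
```

{"method": "drive_effector", "body": {
  "moves": [
    [0.005, 0, 0, 0, 0, 0],
    [0.005, 0, 0, 0, 0, 0],
    [0.004, 0, 0, 0, 0, 0],
    [0.004, 0, 0, 0, 0, 0],
    [0.004, 0, 0, 0, 0, 0],
    [0.004, 0, 0, 0, 0, 0],
    [0.004, 0, 0, 0, 0, 0],
    [0.004, 0, 0, 0, 0, 0],
    [0.004, 0, 0, 0, 0, 0],
    [0.004, 0, 0, 0, 0, 0],
    [0.004, 0, 0, 0, 0, 0],
    [0.004, 0, 0, 0, 0, 0],
    [0.004, 0, 0, 0, 0, 0],
    [0.004, 0, 0, 0, 0, 0],
    [0.004, 0, 0, 0, 0, 0],
    [0.004, 0, 0, 0, 0, 0],
    [0.004, 0, 0, 0, 0, 0],
    [0.004, 0, 0, 0, 0, 0],
    [0.003, 0, 0, 0, 0, 0],
    [0, 0, 0, 0, 0, 0]
  ]
}}

```text
clock: 9.55
eef_pos: [0.5996, 0.1363, 0.0357]
tool_rot: [3.141, -0.0, 1.177]
ft_force: [0.4, 0.0, -0.6]
finger_gap: 0.0103
grasp_force: 0.0
```

```bash
python3 -c "
from h import *
c=r.camera('wrist');cells(c);cv2.imwrite('pics/w4.png',c['frame'][:,:,::-1])
plan(105-23.1,0,0,.014)"
```

```text
blue [319.9 216.7] 1767 [66.7 -0. ]
blue [267. 333.] 21 [-2.5 29.1]
red [236.1 161. ] 167 [94.  38.6]
rz first 0.003 then dx 0.0396 dy 0.0010 dz -0.0003 now tray [42.3  1. ] F [ 0.5 -1.   0.2] clk 9.6
```

View pics/w4.png

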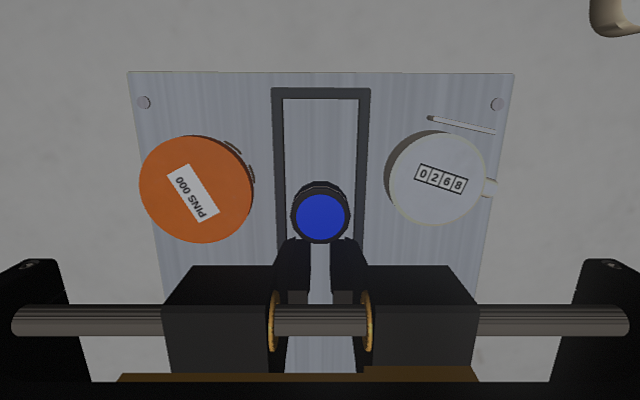

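Blue is inside the slot, centred at (320,217) between walls at 283 and 359. The fingers clear the pin box and the counter. I'll finish the push with a gentle creep.

{"method": "drive_effector", "body": {
  "moves": [
    [0.003, 0, 0, 0, 0, 0],
    [0.004, 0, 0, 0, 0, 0],
    [0.004, 0, 0, 0, 0, 0],
    [0.004, 0, 0, 0, 0, 0],
    [0.004, 0, 0, 0, 0, 0],
    [0.004, 0, 0, 0, 0, 0],
    [0.004, 0, 0, 0, 0, 0],
    [0.004, 0, 0, 0, 0, 0],
    [0.003, 0, 0, 0, 0, 0],
    [0.002, 0, 0, 0, 0, 0],
    [0.001, 0, 0, 0, 0, 0],
    [0.001, 0, 0, 0, 0, 0],
    [0, 0, 0, 0, 0, 0],
    [0, 0, 0, 0, 0, 0]
  ]
}}

```text
clock: 10.77
eef_pos: [0.614, 0.1708, 0.0357]
tool_rot: [-3.142, 0.0, 1.177]
ft_force: [0.5, -0.9, -0.1]
finger_gap: 0.0103
grasp_force: 0.0
```

```bash
python3 -c "
from h import *
cells(r.camera('wrist'))
plan(105-23.1,0,0,.014)"
```

```text
blue [319.8 216.8] 1770 [104.  -0.]
red [235.1 229.2] 246 [97.3 41.8]
rz first 0.002 then dx 0.0020 dy 0.0010 dz -0.0003 now tray [79.9  1. ] F [-0.3 -0.  -0.8] clk 10.8167
```

{"method": "drive_effector", "body": {
  "moves": [
    [0.0005, 0, 0, 0, 0, 0],
    [0.0005, 0, 0, 0, 0, 0],
    [0, 0, 0, 0, 0, 0],
    [0, 0, 0, 0, 0, 0]
  ]
}}

```text
clock: 11.15
eef_pos: [0.6144, 0.1718, 0.0358]
tool_rot: [3.142, -0.0, 1.177]
ft_force: [0.3, 0.3, -0.0]
finger_gap: 0.01
grasp_force: 0.0
```

```bash
python3 -c "
from h import *
cells(r.camera('wrist'))
plan(105-23.1,0,0,.014)"
```

```text
blue [319.9 217.2] 1772 [104.9  -0. ]
blue [267. 330.] 25 [37.9 29. ]
red [237.1 231.1] 199 [97.4 40.9]
rz first 0.002 then dx 0.0009 dy 0.0010 dz -0.0003 now tray [81.  1.] F [0.2 0.5 0.8] clk 11.2
```

{"method": "drive_effector", "body": {
  "moves": [
    [0.0005, 0, 0, 0, 0, 0],
    [0.0005, 0, 0, 0, 0, 0],
    [0.0005, 0, 0, 0, 0, 0],
    [0, 0, 0, 0, 0, 0],
    [0, 0, 0, 0, 0, 0]
  ]
}}

```text
clock: 11.62
eef_pos: [0.615, 0.1732, 0.0357]
tool_rot: [-3.142, -0.0, 1.177]
ft_force: [0.1, 0.7, 0.3]
finger_gap: 0.0102
grasp_force: 0.0
```

```bash
python3 -c "
from h import *
cells(r.camera('wrist'))
plan(105-23.1,0,0,.014)"
```

```text
blue [319.9 217.1] 1772 [106.4  -0. ]
red [235.  232.9] 222 [97.9 42. ]
rz first 0.002 then dx -0.0006 dy 0.0010 dz -0.0003 now tray [82.5  1. ] F [-0.7 -0.3 -0.7] clk 11.6667
```

{"method": "drive_effector", "body": {
  "moves": [
    [0.0005, 0, 0, 0, 0, 0],
    [0.0005, 0, 0, 0, 0, 0],
    [0, 0, 0, 0, 0, 0],
    [0, 0, 0, 0, 0, 0],
    [0, 0, 0, 0, 0, 0]
  ]
}}

```text
clock: 12.08
eef_pos: [0.6153, 0.1739, 0.0357]
tool_rot: [-3.141, 0.0, 1.177]
ft_force: [-0.7, -3.0, 0.6]
finger_gap: 0.0099
grasp_force: 1.1
```

```bash
python3 -c "
from h import *
c=r.camera('wrist');cells(c)
cv2.imwrite('pics/w5.png',cv2.resize(c['frame'][140:300,220:420,::-1],(750,600),interpolation=cv2.INTER_CUBIC))
plan(105-23.1,0,0,.014)"
```

```text
blue [319.9 218. ] 1762 [106.8  -0. ]
red [238.4 236.3] 206 [96.9 40.5]
rz first 0.002 then dx -0.0014 dy 0.0010 dz -0.0003 now tray [83.3  1. ] F [-0.6 -2.5  1.5] clk 12.1333
```

View pics/w5.png

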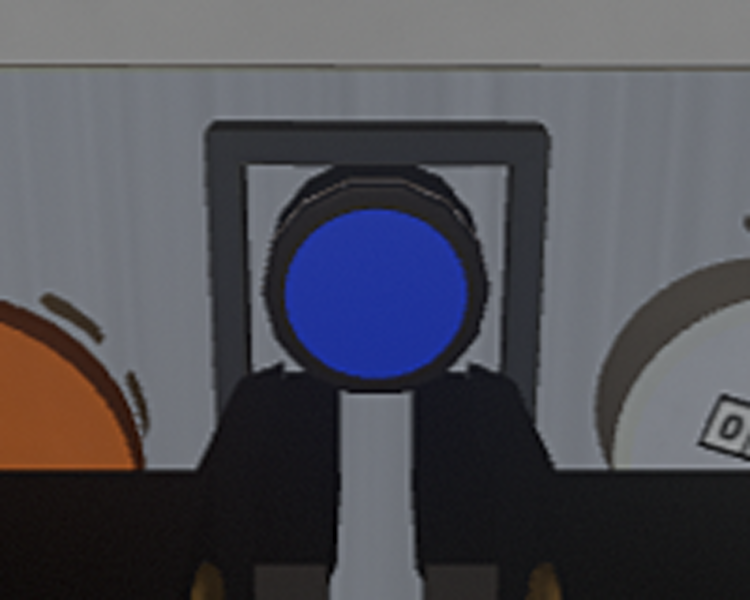

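Blue is home against the end wall: its lower edge touches the wall at crop (375,165), with about 3 N of contact force. I'll retreat up and over to get behind yellow.

{"method": "drive_effector", "body": {
  "moves": [
    [-0.003, 0, 0, 0, 0, 0],
    [-0.008, 0, 0, 0, 0, 0],
    [0, 0, -0.02, 0, 0, 0],
    [0, 0, -0.03, 0, 0, 0],
    [-0.037, 0, 0, 0, 0, 0],
    [-0.037, -0.003, 0, 0, 0, 0],
    [-0.037, 0, 0, 0, 0, 0],
    [-0.037, 0, 0, 0, 0, 0],
    [-0.037, 0, 0, 0, 0, 0],
    [0, 0, 0, 0, 0, 0],
    [0, 0, 0, 0, 0, 0],
    [0, 0, 0, 0, 0, 0]
  ]
}}

```text
clock: 13.13
eef_pos: [0.5375, -0.0056, 0.0859]
tool_rot: [3.141, -0.0, 1.176]
ft_force: [-0.1, 0.7, -0.2]
finger_gap: 0.01
grasp_force: 0.0
```

```bash
python3 -c "
from h import *
cells(r.camera('wrist'))
plan(-113,4,0,.014)"
```

```text
yellow [317.7 169.8] 1093 [-76.1   3.8]
red [227.9 173.7] 1098 [-78.8  60.6]
rz first 0.003 then dx -0.0012 dy -0.0004 dz 0.0498 now tray [-111.8    3.6] F [ 0.2 -0.2  0.4] clk 13.1833
```

{"method": "drive_effector", "body": {
  "moves": [
    [0, 0, 0.02, 0, 0, 0],
    [0, 0, 0.02, 0, 0, 0],
    [0, 0, 0.01, 0, 0, 0],
    [0, 0, 0, 0, 0, 0],
    [0.004, 0, 0, 0, 0, 0],
    [0.004, 0, 0, 0, 0, 0],
    [0.004, 0, 0, 0, 0, 0],
    [0.004, 0, 0, 0, 0, 0],
    [0.004, 0, 0, 0, 0, 0],
    [0.004, 0, 0, 0, 0, 0],
    [0.004, 0.0005, 0, 0, 0, 0],
    [0.004, 0.0005, 0, 0, 0, 0],
    [0.004, 0.0005, 0, 0, 0, 0],
    [0.004, 0.0005, 0, 0, 0, 0],
    [0.004, 0.0005, 0, 0, 0, 0],
    [0.004, 0.0005, 0, 0, 0, 0],
    [0.004, 0, 0, 0, 0, 0],
    [0.004, 0, 0, 0, 0, 0],
    [0.004, 0, 0, 0, 0, 0],
    [0.004, 0, 0, 0, 0, 0]
  ]
}}

```text
clock: 14.85
eef_pos: [0.5648, 0.0526, 0.0357]
tool_rot: [-3.142, -0.0, 1.177]
ft_force: [0.6, -0.3, -0.8]
finger_gap: 0.0099
grasp_force: 0.2
```

```bash
python3 -c "
from h import *
plan(53.3,1,0,.014);cells(r.camera('wrist'))
"
```

```text
rz first 0.002 then dx 0.1014 dy -0.0003 dz -0.0003 now tray [-48.1   0.7] F [ 0.6 -0.3 -0.8] clk 14.85
blue [267. 333.] 23 [-93.2  28.8]
yellow [319.8 217.3] 1759 [-24.3  -0.3]
red [218.4  18.4] 134 [61.6 40.9]
```

{"method": "drive_effector", "body": {
  "moves": [
    [0.004, 0, 0, 0, 0, 0],
    [0.004, 0, 0, 0, 0, 0],
    [0.004, 0, 0, 0, 0, 0],
    [0.004, 0, 0, 0, 0, 0],
    [0.004, 0, 0, 0, 0, 0],
    [0.004, 0, 0, 0, 0, 0],
    [0.004, 0, 0, 0, 0, 0],
    [0.004, 0, 0, 0, 0, 0],
    [0.004, 0, 0, 0, 0, 0],
    [0.004, 0, 0, 0, 0, 0],
    [0.004, 0, 0, 0, 0, 0],
    [0.004, 0, 0, 0, 0, 0],
    [0.004, 0, 0, 0, 0, 0],
    [0.004, 0, 0, 0, 0, 0],
    [0.004, 0, 0, 0, 0, 0],
    [0.003, 0, 0, 0, 0, 0],
    [0.002, 0, 0, 0, 0, 0],
    [0.001, 0, 0, 0, 0, 0],
    [0, 0, 0, 0, 0, 0]
  ]
}}

```text
clock: 16.48
eef_pos: [0.5901, 0.1133, 0.0357]
tool_rot: [3.142, -0.0, 1.177]
ft_force: [-0.1, 0.3, -0.2]
finger_gap: 0.01
grasp_force: 0.0
```

```bash
python3 -c "
from h import *
plan(53.3,1,0,.014);cells(r.camera('wrist'))
"
```

```text
rz first 0.003 then dx 0.0356 dy -0.0001 dz -0.0003 now tray [17.7  0.9] F [-0.1  0.3 -0.2] clk 16.4833
blue [319.8  73.1] 2625 [1.069e+02 1.000e-01]
yellow [319.8 216.9] 1760 [41.7 -0.1]
red [240.3 115.2] 97 [89.5 35.1]
```

Yellow is through the gate and blue hasn't moved. About 35.5 mm to go, ending with a creep.

{"method": "drive_effector", "body": {
  "moves": [
    [0.003, 0, 0, 0, 0, 0],
    [0.004, 0, 0, 0, 0, 0],
    [0.004, 0, 0, 0, 0, 0],
    [0.004, 0, 0, 0, 0, 0],
    [0.004, 0, 0, 0, 0, 0],
    [0.004, 0, 0, 0, 0, 0],
    [0.004, 0, 0, 0, 0, 0],
    [0.003, 0, 0, 0, 0, 0],
    [0.002, 0, 0, 0, 0, 0],
    [0.001, 0, 0, 0, 0, 0],
    [0.0005, 0, 0, 0, 0, 0],
    [0.0005, 0, 0, 0, 0, 0],
    [0.0005, 0, 0, 0, 0, 0],
    [0, 0, 0, 0, 0, 0],
    [0, 0, 0, 0, 0, 0],
    [0, 0, 0, 0, 0, 0]
  ]
}}

```text
clock: 17.87
eef_pos: [0.6033, 0.1449, 0.0358]
tool_rot: [3.142, -0.0, 1.177]
ft_force: [-0.7, -0.5, 0.0]
finger_gap: 0.0098
grasp_force: 0.0
```

```bash
python3 -c "
from h import *
plan(53.3,1,0,.014);cells(r.camera('wrist'))
"
```

```text
rz first 0.002 then dx 0.0014 dy -0.0001 dz -0.0002 now tray [51.9  0.9] F [-0.7 -0.5  0. ] clk 17.8667
blue [319.7 153.9] 2104 [1.068e+02 1.000e-01]
blue [267.  331.5] 22 [ 7.9 29. ]
yellow [319.8 217.1] 1758 [75.8 -0.1]
red [232.6 174.2] 175 [97.1 40.7]
```

{"method": "drive_effector", "body": {
  "moves": [
    [0.0005, 0, 0, 0, 0, 0],
    [0.0005, 0, 0, 0, 0, 0],
    [0.0005, 0, 0, 0, 0, 0],
    [0, 0, 0, 0, 0, 0],
    [0, 0, 0, 0, 0, 0],
    [0, 0, 0, 0, 0, 0]
  ]
}}

```text
clock: 18.42
eef_pos: [0.6038, 0.1462, 0.0357]
tool_rot: [-3.141, 0.0, 1.177]
ft_force: [-1.7, -2.1, 0.1]
finger_gap: 0.0101
grasp_force: 1.0
```

```bash
python3 -c "
from h import *
plan(53.3,1,0,.014);cells(r.camera('wrist'))
"
```

```text
rz first 0.002 then dx -0.0000 dy -0.0001 dz -0.0003 now tray [53.3  0.9] F [-1.7 -2.1  0.1] clk 18.4167
blue [319.8 156.9] 2093 [1.068e+02 1.000e-01]
yellow [319.8 217.9] 1752 [76.8 -0.1]
red [235.3 180. ] 185 [95.8 39.7]
```

Yellow is home, 30.0 mm behind blue. Red is next.

{"method": "drive_effector", "body": {
  "moves": [
    [-0.003, 0, 0, 0, 0, 0],
    [-0.008, 0, 0, 0, 0, 0],
    [0, 0, -0.02, 0, 0, 0],
    [0, 0, -0.03, 0, 0, 0],
    [-0.03, -0.0164, 0, 0, 0, 0],
    [-0.03, -0.0164, 0, 0, 0, 0],
    [-0.03, -0.0164, 0, 0, 0, 0],
    [-0.03, -0.0164, 0, 0, 0, 0],
    [-0.03, -0.0164, 0, 0, 0, 0],
    [0, 0, 0, 0, 0, 0.1045],
    [0, 0, 0, 0, 0, 0.1045],
    [0, 0, 0, 0, 0, 0.1045],
    [0, 0, 0, 0, 0, 0.1045],
    [0, 0, 0, 0, 0, 0.1045],
    [0, 0, 0, 0, 0, 0.1045],
    [0, 0, 0, 0, 0, 0],
    [0, 0, 0, 0, 0, 0]
  ]
}}

```text
clock: 19.88
eef_pos: [0.4662, 0.029, 0.0858]
tool_rot: [3.141, -0.0, 0.553]
ft_force: [0.2, -0.1, 0.5]
finger_gap: 0.01
grasp_force: 0.0
```

```bash
python3 -c "
from h import *
plan(-108,83,-35.9,.014);cells(r.camera('wrist'))
"
```

```text
rz first 0.005 then dx -0.0003 dy -0.0003 dz 0.0498 now tray [-107.9   82.6] F [ 0.2 -0.1  0.5] clk 19.8833
red [320.7 170. ] 1086 [-78.8  60.4]
```

{"method": "drive_effector", "body": {
  "moves": [
    [0, 0, 0.02, 0, 0, 0],
    [0, 0, 0.02, 0, 0, 0],
    [0, 0, 0.01, 0, 0, 0],
    [0, 0, 0, 0, 0, 0],
    [0.004, 0, 0, 0, 0, 0],
    [0.004, 0, 0, 0, 0, 0],
    [0.004, 0, 0, 0, 0, 0],
    [0.004, 0, 0, 0, 0, 0],
    [0.004, 0, 0, 0, 0, 0],
    [0.004, 0, 0, 0, 0, 0],
    [0.004, 0, 0, 0, 0, 0],
    [0.004, 0, 0, 0, 0, 0],
    [0.004, 0, 0, 0, 0, 0],
    [0.004, 0, 0, 0, 0, 0],
    [0.004, 0, 0, 0, 0, 0],
    [0.004, 0, 0, 0, 0, 0],
    [0.004, 0, 0, 0, 0, 0],
    [0.004, 0, 0, 0, 0, 0],
    [0.004, 0, 0, 0, 0, 0],
    [0.004, 0, 0, 0, 0, 0]
  ]
}}

```text
clock: 21.6
eef_pos: [0.5212, 0.0629, 0.0357]
tool_rot: [3.142, 0.0, 0.55]
ft_force: [-0.2, 0.2, 0.4]
finger_gap: 0.0097
grasp_force: 0.2
```

```bash
python3 -c "
from h import *
plan(-14.2,14.7,-35.9,.014);cells(r.camera('wrist'))
"
```

```text
rz first 0.002 then dx 0.0511 dy 0.0003 dz -0.0003 now tray [-55.5  44.9] F [-0.2  0.2  0.4] clk 21.6
red [319.8 217.5] 1678 [-36.2  30.4]
```

{"method": "drive_effector", "body": {
  "moves": [
    [0.004, 0, 0, 0, 0, 0],
    [0.004, 0, 0, 0, 0, 0],
    [0.004, 0, 0, 0, 0, 0],
    [0.004, 0, 0, 0, 0, 0],
    [0.004, 0, 0, 0, 0, 0],
    [0.004, 0, 0, 0, 0, 0],
    [0.004, 0, 0, 0, 0, 0],
    [0.004, 0, 0, 0, 0, 0],
    [0.004, 0, 0, 0, 0, 0],
    [0.004, 0, 0, 0, 0, 0],
    [0.004, 0, 0, 0, 0, 0],
    [0.003, 0, 0, 0, 0, 0],
    [0.002, 0, 0, 0, 0, 0],
    [0.001, 0, 0, 0, 0, 0],
    [0, 0, 0, 0, 0, 0],
    [0, 0, 0, 0, 0, 0],
    [-0.01, 0, 0, 0, 0, 0],
    [-0.01, 0, 0, 0, 0, 0],
    [0, 0, 0, 0, 0, 0]
  ]
}}

```text
clock: 23.23
eef_pos: [0.5453, 0.0778, 0.0356]
tool_rot: [-3.141, 0.001, 0.549]
ft_force: [0.4, 0.1, -0.9]
finger_gap: 0.01
grasp_force: 0.0
```

```bash
python3 -c "
from h import *
plan(-34,1,0,.014);cells(r.camera('wrist'))
"
```

```text
rz first -0.625 then dx -0.0016 dy 0.0274 dz -0.0004 now tray [-32.4  28.4] F [ 0.4  0.1 -0.9] clk 23.2333
yellow [218.6  31.4] 2974 [77.  -0.2]
red [320.1 173.7] 1993 [4.6 1. ]
```

{"method": "drive_effector", "body": {
  "moves": [
    [0, 0, 0, 0, 0, -0.104],
    [0, 0, 0, 0, 0, -0.104],
    [0, 0, 0, 0, 0, -0.104],
    [0, 0, 0, 0, 0, -0.104],
    [0, 0, 0, 0, 0, -0.104],
    [0, 0, 0, 0, 0, -0.105],
    [0, 0.0135, 0, 0, 0, 0],
    [0, 0.0135, 0, 0, 0, 0],
    [0, 0, 0, 0, 0, 0],
    [0, 0, 0, 0, 0, 0],
    [0, 0, 0, 0, 0, 0]
  ]
}}

```text
clock: 24.2
eef_pos: [0.5709, 0.0683, 0.0355]
tool_rot: [-3.141, 0.0, 1.175]
ft_force: [0.0, 0.0, 0.6]
finger_gap: 0.0101
grasp_force: 0.0
```

```bash
python3 -c "
from h import *
plan(23.3,1,0,.014);cells(r.camera('wrist'))
"
```

```text
rz first 0.0 then dx 0.0546 dy 0.0002 dz -0.0005 now tray [-31.3   1.2] F [0.  0.  0.6] clk 24.2
blue [267.  331.5] 22 [-75.2  29.3]
yellow [320.4  25.3] 2741 [76.  0.]
red [219.7  68.3] 86 [59.8 42.4]
red [317.7 193.6] 1820 [4.6 1.2]
```

{"method": "drive_effector", "body": {
  "moves": [
    [0.004, 0, 0, 0, 0, 0],
    [0.004, 0, 0, 0, 0, 0],
    [0.004, 0, 0, 0, 0, 0],
    [0.004, 0, 0, 0, 0, 0],
    [0.004, 0, 0, 0, 0, 0],
    [0.004, 0, 0, 0, 0, 0],
    [0.004, 0, 0, 0, 0, 0],
    [0.004, 0, 0, 0, 0, 0],
    [0.004, 0, 0, 0, 0, 0],
    [0.004, 0, 0, 0, 0, 0],
    [0.004, 0, 0, 0, 0, 0],
    [0.004, 0, 0, 0, 0, 0],
    [0.003, 0, 0, 0, 0, 0],
    [0.001, 0, 0, 0, 0, 0],
    [0.0005, 0, 0, 0, 0, 0],
    [0.0005, 0, 0, 0, 0, 0],
    [0.0005, 0, 0, 0, 0, 0],
    [0, 0, 0, 0, 0, 0],
    [0, 0, 0, 0, 0, 0],
    [0, 0, 0, 0, 0, 0]
  ]
}}

```text
clock: 25.92
eef_pos: [0.592, 0.1172, 0.0357]
tool_rot: [-3.142, -0.0, 1.175]
ft_force: [-0.0, -1.2, 0.7]
finger_gap: 0.0098
grasp_force: 0.1
```

```bash
python3 -c "
from h import *
plan(23.3,1,0,.014);cells(r.camera('wrist'))
"
```

```text
rz first 0.0 then dx 0.0013 dy -0.0004 dz -0.0003 now tray [22.   0.6] F [-0.  -1.2  0.7] clk 25.9167
blue [318.7  84. ] 2555 [1.069e+02 1.000e-01]
yellow [318.9 154. ] 2107 [76.8  0. ]
red [233.7 113.6] 74 [94.6 37.5]
red [319.8 217.2] 1774 [45.8 -0.4]
```

{"method": "drive_effector", "body": {
  "moves": [
    [0.0005, 0, 0, 0, 0, 0],
    [0.0005, 0, 0, 0, 0, 0],
    [0.0005, 0, 0, 0, 0, 0],
    [0, 0, 0, 0, 0, 0],
    [0, 0, 0, 0, 0, 0],
    [0, 0, 0, 0, 0, 0]
  ]
}}

```text
clock: 26.47
eef_pos: [0.5925, 0.1185, 0.0357]
tool_rot: [-3.141, 0.0, 1.175]
ft_force: [-0.1, -1.5, 0.4]
finger_gap: 0.0103
grasp_force: 1.1
```

```bash
python3 -c "
from h import *
plan(23.3,1,0,.014);cells(r.camera('wrist'))
"
```

```text
rz first 0.0 then dx -0.0001 dy -0.0004 dz -0.0003 now tray [23.4  0.6] F [-0.1 -1.5  0.4] clk 26.4667
blue [318.8  87.4] 2530 [1.07e+02 1.00e-01]
blue [267. 332.] 23 [-20.9  28.8]
yellow [318.9 156.9] 2095 [76.9  0. ]
red [236.2 121.1] 101 [92.8 36.7]
red [319.8 217.9] 1768 [46.9 -0.4]
```

{"method": "drive_effector", "body": {
  "moves": [
    [0.0005, 0, 0, 0, 0, 0],
    [0, 0, 0, 0, 0, 0],
    [0, 0, 0, 0, 0, 0],
    [-0.001, 0, 0, 0, 0, 0],
    [-0.002, 0, 0, 0, 0, 0],
    [-0.006, 0, 0, 0, 0, 0],
    [-0.02, 0, 0, 0, 0, 0],
    [-0.02, 0, -0.02, 0, 0, 0],
    [0, 0, -0.04, 0, 0, 0],
    [0, 0, -0.04, 0, 0, 0],
    [0, 0, 0, 0, 0, 0],
    [0, 0, 0, 0, 0, 0],
    [0, 0, 0, 0, 0, 0]
  ]
}}

```text
clock: 27.6
eef_pos: [0.5734, 0.0739, 0.135]
tool_rot: [-3.141, 0.0, 1.175]
ft_force: [-0.4, 0.4, -1.7]
finger_gap: 0.01
grasp_force: 0.0
```

```bash
python3 -c "
from h import *
c=r.camera('wrist');cells(c);cv2.imwrite('pics/w6.png',cv2.resize(c['frame'][:280,160:480,::-1],(680,595),interpolation=cv2.INTER_CUBIC))
print(r.state()['ft_force'])
"
```

```text
blue [319.7  18.1] 1045 [106.7   0.2]
yellow [319.8  65.2] 917 [76.7  0.1]
red [320.4 108.7] 822 [46.7 -0.3]
[-0.22678832  0.40109721 -0.46504559]
```

View pics/w6.png

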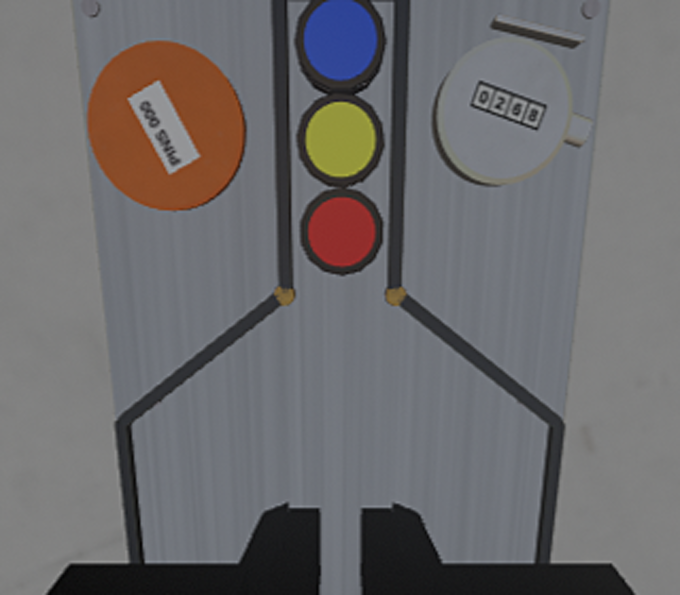

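Blue (340,38), yellow (340,138) and red (341,231) sit in a row in the slot with 30.0 mm centre spacing. The pin box and counter haven't moved, and the fingers are clear.

```bash
python3 -c "
from cell import r
print(r.close_job())"
```

```text
the job is handed in; nothing more can be done
None
```

The job is handed in at about 28 s: blue, yellow and red went through the gate in that order and sit touching in a row (30 mm between centres), blue against the closed end, with nothing else touched.

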